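# Clear the setting plate and set the press lever

## Task

A bearing ring has been left on the press's setting plate, in the way of the lever. First lay it flat on the floor of the parts tray, beside the rings stored there, then swing the lever until its nose points straight at the index lug and leave it there, and finally push the push button on the console down to confirm the setting and let it come back up. Leave the index lug, the stored rings, the bottle, the spanner and the steel block where they are.

Things in the scene. Friction and masses are not known exactly. Their poses are not given: they have to be found in the camera images.
- unit: Fixed setting unit on the bench: a blue base with a grey painted top plate, 240 x 310 mm, plate surface 24 mm above the bench. Origin on the bench under the lever's hinge axis; the plate reaches 170 mm from it towards the unit's -x (towards the robot) and 70 mm towards +x, 155 mm to each side. It stands turned by a yaw. Short black tick marks on the plate, 122 mm from the axis, are decoration.
- lever (a joint): Angle of the lever about the vertical hinge axis, rad. 0: lever points along the unit's -x; growing turns it counter-clockwise seen from above (towards the unit's -y). Stops at -1.3 and 1.3. Stiff with friction (about 0.25 N m, so 3 N at the grip), no spring: it stays where it is left. It starts between -1.2 and -0.75; the index stands between 0.45 and 1.1.
- lever_hinge (a point): Point on the lever's hinge axis, at the top of the hub, 52 mm above the bench.
- lever_grip (a point): Centre of the top of the lever's grip: an upright round black post, 20 mm diameter, 50 mm tall (from 47 to 97 mm above the bench), 95 mm from the hinge axis. It is part of the steel lever arm, 16 mm wide, 37 to 47 mm above the bench. The x axis runs from the nose to the hinge, along the arm.
- lever_nose (a point): Tip of the lever's narrow nose (8 mm wide), 118 mm from the hinge axis, 42 mm above the bench.
- index (a joint): Angle of the index lug about the same hinge axis, same zero and sense as the lever: the angle the lever is to be set to. The lug is clamped; do not shift it.
- index_mark (a point): Inner end of the index lug, at the top: a brass block on the plate, 12 mm wide, 26 mm long along the radius (129 to 155 mm from the hinge axis), 10 mm high (top 34 mm above the bench). The x axis runs along the lug towards the hinge axis. The lever's nose stops 11 mm short of it when in line.
- ring: Loose plain steel bearing ring, 52 mm outside and 40 mm inside diameter, 18 mm high, about 0.12 kg. It starts lying flat on the plate between the lever and the index, 70 to 95 mm from the hinge axis. Origin: centre of its underside; z along its axis.
- ring_mid (a point): Centre of that ring, on its axis at half its height (9 mm above its underside).
- tray: Fixed open grey plastic parts tray on the bench, outside 200 (its x) x 130 (its y) x 30 mm high, walls and floor 4 mm. Origin: centre of its underside. Stands left or right of the unit, the console on the other side.
- tray_free (a point): Centre of the free space on the tray's inner floor (4 mm above the bench), 40 mm from the tray's centre towards its -x. Free space there: 112 mm along x, 122 mm along y.
- stock_a: Stored ring of the same kind, lying flat in the tray's +x end. Origin: centre of its underside.
- stock_b: Second stored ring, same kind and place, beside the first.
- console: Fixed white console box, 110 x 120 mm, 50 mm high, with the push button in the middle of its top. Origin: centre of its underside.
- button_top (a point): Centre of the top of the round black push button (36 mm diameter) in its steel collar on the console; it moves with the button. Pressed straight down.
- button (a joint): How far the button is pushed in: 0 up, 0.006 m fully down (5 N). A spring brings it back. Counts as pressed beyond 4.5 mm.
- oil: Bystander: closed white plastic bottle, 60 mm diameter, 150 mm tall. Origin: centre of its underside.
- spanner: Bystander: steel spanner, about 180 mm long and under 20 mm high, lying on the bench. Origin: under its middle.
- vblock: Bystander: steel block 60 x 80 x 45 mm. Origin: centre of its underside.
Mind the look-alikes: they are no part of the job. Several things look just like the console: the one meant starts farthest to the robot's right. Of the things that look like the tray, take the one that is nearest to the robot's base at the start.

How it is judged:
By the outcome, as a careful person would: the job done as asked, in the order asked, and still so for the second after the job is handed in, with the robot touching nothing.
It also fails if it takes over 69 s, if anything falls off the work surface, if the arm or the gripper's body presses on something with over 40 N, if the wrist force passes 120 N, or if a joint passes its speed limit or range.

## Robot

A 6-joint arm with a two-finger parallel gripper is mounted at the origin on the work surface. World frame = base frame: x ahead of the robot, y to its left, z up, the work surface at z = 0. Lengths are in m, angles in rad, forces in N, time in s.
With the tool pointing down it reaches from about 0.375 to 0.9 m from the base axis. Payload 3.1 kg.
Tool frame: the origin (TCP) lies midway between the tips of the shut fingers; the grasp point (between the pads) lies 19 mm behind it; z points along the fingers, y is the line along which they close (so a half turn about z gives the same grasp; the last joint's range is limited). The gripper opens to 87 mm and grips with 3 to 60 N. Pads are 19 mm wide; open, the fingers measure 117 mm over their backs; the gripper's body (75 mm by 190 mm) begins 51 mm behind the grasp point.
Start: joints at [0.933, 0.527, 1.433, -0, 1.181, -0.178], TCP at [0.277, 0.56, 0.223] pointing down, gripper open.
Joint ranges: [-3.08, 3.08], [-0.75, 2.2], [0.22, 2.44], [-1.43, 4.57], [0, 2.65], [-2.85, 2.85]. Speed limits (rad/s): [2.79, 2.79, 3.14, 3.14, 3.14, 3.14].

## Interface

Orientations are given as a unit quaternion [x, y, z, w].
In Python, from rig import status, imaging, order gives the robot as it stands.
- The arm moves only by the tool arm_command, never from a script. Its argument "deltas" is one flat list of numbers, 5 for each row, row after row: the opening, from -1 (shut) to 1 (fully open), so that 0 is half open, then the shift along the tool's x, y, z in m, then the turn about the tool's z in rad. In form: [gripper, tx, ty, tz, roll, gripper, tx, ty, tz, roll, ...]. A call has 1 to 12 rows; each row shifts and turns the commanded pose from where the row before left it, along the tool's axes as they then stand; what a row does not reach is not made up. A row lasts 1/8 s, in which the tool goes at most 62.5 mm and 10.7 degrees, less where a joint would pass 70% of its speed; a pose out of reach is approached as far as the arm can. A call with a gripper value outside its range is refused whole. The fingers move at their own pace and stop on an object; "newtons" is the grip in N (left out, the last holds). Time passes only in rows, so rows that do not move let the fingers close. It gives the time, the measured TCP pose, the force, the opening and the grip force at its end, in the units of the state.
- status.get_obs(): the state, without advancing time (a new reading comes with each control period).
- imaging.camera(name): name is "side" or "top"; returns (picture, depth): 384x512x3 uint8, red, green, blue; 384x512 float32, m along the optical axis (not along the pixel's ray), 0 where there is no reading.
- imaging.camera_params(name): a dict with "intrinsics" (3x3 intrinsics, pixels), "camera_from_world" (4x4, takes a point from world to camera coordinates). Camera axes: x right, y up, looking along -z (the intrinsics and any distortion apply to the point x, -y, -z); pixel columns grow to the right and rows downward; lengths in m; the calibration is good to about 2 mm. A picture is of the moment at which its call begins. camera_params takes no time and is no camera call.
- order.hand_in(): hands the job in; it is judged then, once.
The state is a dict: "time": time; "q": joint angles; "joint_velocities": joint speeds; "joint_torque": joint torques, N m; "position": TCP position; "tool_rot": TCP orientation; "ft_force": force on the tool from outside, world axes, zero at the start; "moment": the same for the moment, N m; "grip_width": finger opening in m; "grip_force": force on a finger pad.
Only numpy, scipy, OpenCV 4.12 (cv2) and the standard library are available. Lean on these libraries where they do the work, as an engineer would, in place of code of your own. Each camera call takes 0.05 s, during which the arm holds its last target. There are 200 camera calls.

## Working session

There is one attempt and no reset: what is moved stays moved. The work goes in short steps, Python scripts to look and compute and a tool call to move; the robot and the scene stay as the last step left them, time stands still between calls to the robot, and variables do not carry over. Pictures are saved under pics/ and viewed, at most 10 in all, crops included, and the job is handed in when it is done.

Besides the shell and the picture viewer there is one more tool, called by a JSON object that holds its "api" and its "payload". arm_command: Moves the arm, as the interface text tells. Its arguments: {"type":"object","properties":{"deltas":{"type":"array"},"newtons":{"type":"number"}},"required":["deltas"]}

```bash
mkdir -p pics
cat > h.py <<'E'
import numpy as np, cv2
from rig import status, imaging, order
def snap(cam):
    im,d=imaging.camera(cam); p=imaging.camera_params(cam)
    np.savez(f'{cam}.npz',im=im,d=d,K=p['intrinsics'],T=p['camera_from_world']); return im,d
def w(cam,u,v,z=None):
    f=np.load(f'{cam}.npz'); K,T,d=f['K'],f['T'],f['d']
    Ti=np.linalg.inv(T); r=np.linalg.inv(K)@[u,v,1]; r=np.array([r[0],-r[1],-r[2]])
    if z is None: s=d[int(round(v)),int(round(u))]
    else: s=(z-Ti[2,3])/(Ti[:3,:3]@r)[2]
    return (Ti@np.r_[r*s,1])[:3]
E
python3 - <<'E'
from h import *
for c in('top','side'):
    im,d=snap(c); cv2.imwrite(f'pics/{c}0.png',cv2.resize(im[:,:,::-1],(800,600),interpolation=cv2.INTER_CUBIC))
    p=imaging.camera_params(c);print([k for k in p], p['intrinsics'],np.linalg.inv(p['camera_from_world']).round(3))
print(status.get_obs())
E
```

```text
['intrinsics', 'camera_from_world'] [[450.95558185   0.         258.20675126]
 [  0.         450.95558185 194.7092384 ]
 [  0.           0.           1.        ]] [[-0.025  0.996 -0.083  0.453]
 [-1.    -0.026 -0.007  0.09 ]
 [-0.01   0.083  0.996  1.382]
 [ 0.     0.     0.     1.   ]]
['intrinsics', 'camera_from_world'] [[352.57197691   0.         259.35759108]
 [  0.         352.57197691 195.70396882]
 [  0.           0.           1.        ]] [[-0.999  0.031 -0.04   0.527]
 [-0.05  -0.632  0.774  0.86 ]
 [-0.001  0.775  0.633  0.708]
 [ 0.     0.     0.     1.   ]]
{'time': 0.1, 'q': array([ 9.33520819e-01,  5.28390674e-01,  1.43374596e+00, -2.29333528e-05,
        1.18137397e+00, -1.78501430e-01]), 'joint_velocities': array([-0.00012085, -0.00109176, -0.00192072,  0.00176548,  0.00019682,
       -0.00096415]), 'joint_torque': array([-3.43240026e-04, -4.40991390e+01, -1.77148443e+01,  6.34549186e-02,
        5.35195135e-02, -3.10952612e-05]), 'position': array([0.27637526, 0.55986111, 0.22166771]), 'tool_rot': array([ 2.27376307e-01,  9.73806498e-01, -8.84505594e-04, -3.70663631e-04]), 'ft_force': array([-0.92834232,  0.39739318,  0.34494121]), 'moment': array([-0.05823149,  0.03960406,  0.03183676]), 'grip_force': 0.0, 'grip_width': 0.0867642658769221}
```

View pics/top0.png

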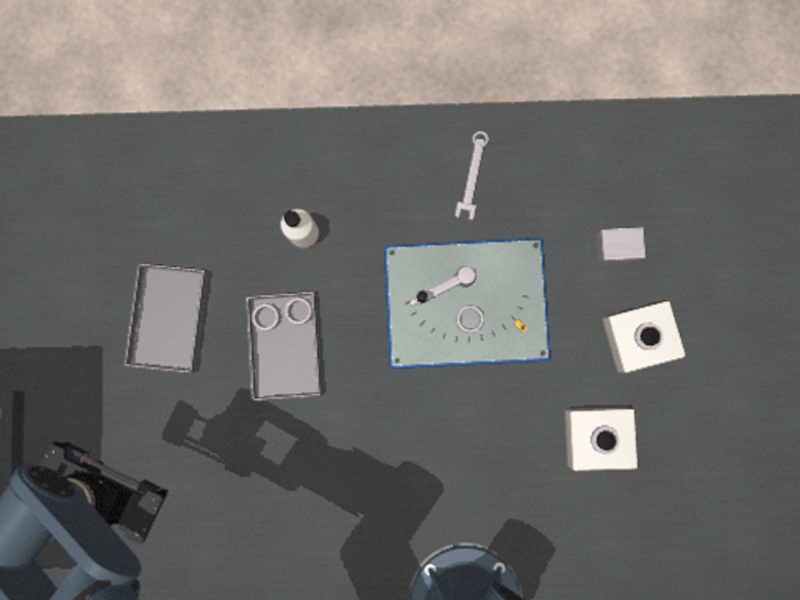

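View pics/side0.png

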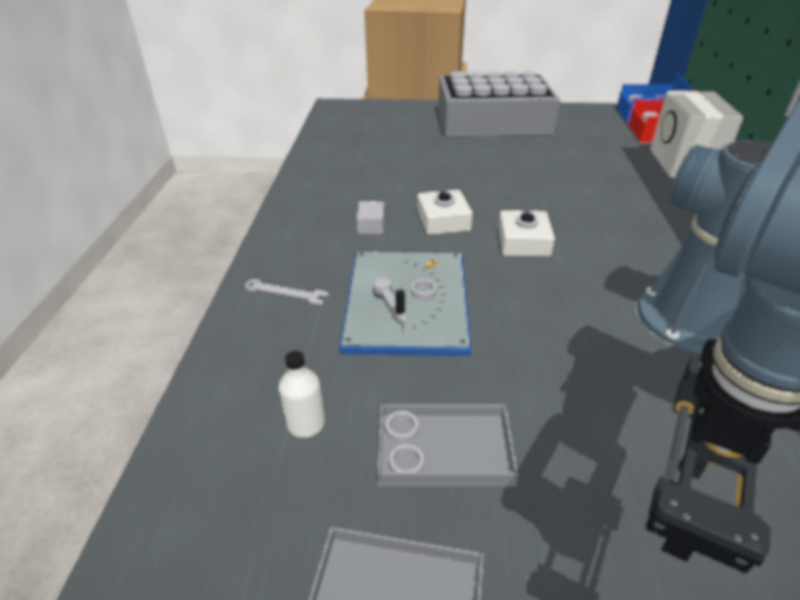

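Both pictures are 800x600 (top view; the robot base is at (462,580), and its right is image right).
- **Console candidates:** (645,337) and (601,438). The one at (645,337) is farther right, so it is the one meant.
- **Tray candidates:** (165,318) and (284,345). The one at (284,345) is nearer the base and holds the stored rings.
- **Ring candidates:** the loose one on the plate is at (470,320). The stored ones at (266,317) and (299,311) are to be left alone.
- **Unit parts:** hinge (466,275), grip (422,296), lug (520,325).

Next is one close crop to check the choices.

Run:
```python
from h import *
im=np.load('top.npz')['im'][:,:,::-1]
a=cv2.resize(im[145:240,240:360],(720,570),interpolation=cv2.INTER_CUBIC)  # x6
b=im[180:260,150:215]; c=im[185:245,380:445]
cv2.imwrite('pics/unit.png',a)
s=np.zeros((480,800,3),np.uint8); s[:480,:390]=cv2.resize(b,(390,480),interpolation=cv2.INTER_CUBIC); s[:360,400:790]=cv2.resize(c,(390,360),interpolation=cv2.INTER_CUBIC)
cv2.imwrite('pics/tc.png',s)
```

```text
(no output)
```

View pics/unit.png

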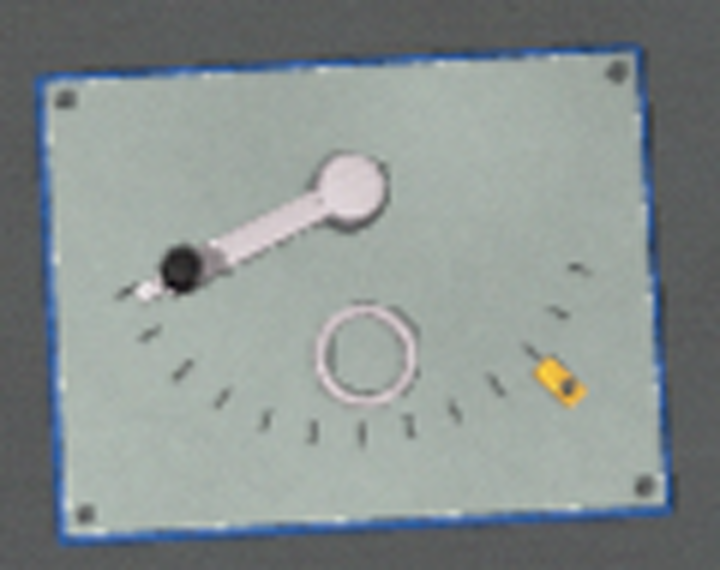

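View pics/tc.png

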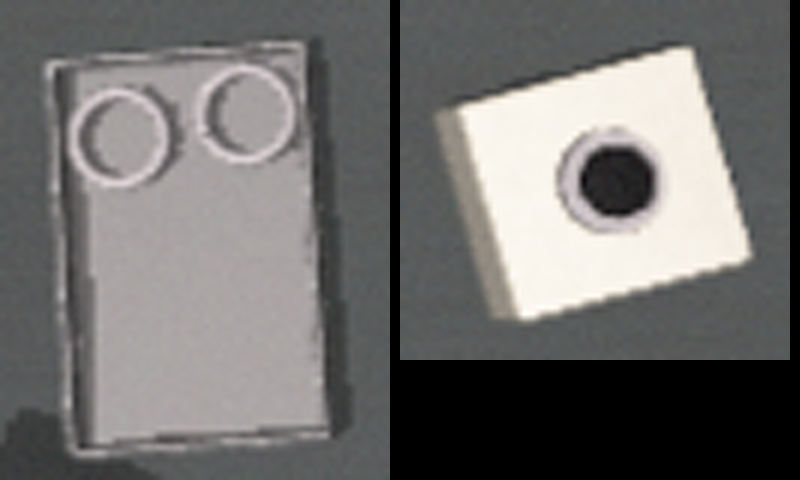

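The crops confirm the choices.
- **unit.png:** hub (351,190), grip top (182,269), ring centre (366,355), lug axis from (541,369) to (577,396).
- **tc.png:** the tray with two stored rings at its upper (far) end, rim corners (48,63), (303,43), (330,435), (70,455). The button is at (617,181).

Run:
```python
from h import *
np.set_printoptions(precision=4,suppress=True)
def P(x,y,z,u0=240,v0=145): return w('top',u0+(x+.5)/6-.5,v0+(y+.5)/6-.5,z)
hub=P(351,190,.052);grip=P(182,269,.097);ring=P(366,355,.042);li=P(541,369,.034);lo=P(577,396,.034)
cs=[P(x,y,.024) for x,y in((38,75),(640,46),(670,512),(60,545))]
print('hub',hub,'grip',grip,np.hypot(*(grip-hub)[:2]),'ring',ring,np.hypot(*(ring-hub)[:2]))
print('lug',li,lo,np.hypot(*(li-hub)[:2]),np.hypot(*(lo-hub)[:2]))
# nominal unit frame from corners: order far-left, far-right, near-right, near-left
U=np.array([[.07,.155],[.07,-.155],[-.17,-.155],[-.17,.155]]);W=np.array(cs)[:,:2]
Uc,Wc=U-U.mean(0),W-W.mean(0);H=Uc.T@Wc;yaw=np.arctan2(H[0,1]-H[1,0],H[0,0]+H[1,1])
R=np.array([[np.cos(yaw),-np.sin(yaw)],[np.sin(yaw),np.cos(yaw)]]);org=W.mean(0)-R@U.mean(0)
print('unit',org,yaw,'resid',(W-(U@R.T+org))*1000)
for n,p in(('grip',grip),('lugi',li),('lugo',lo),('ring',ring)):
  for o in(org,hub[:2]):
    v=R.T@(p[:2]-o);print(n,np.hypot(*v),'ang',np.arctan2(-v[1],-v[0]))
t=[P(x,y,.03,150,180) for x,y in((48,63),(303,43),(330,435),(70,455))]
print('tray',np.array(t),np.mean(t,0),[np.hypot(*(t[i]-t[i-1])[:2]) for i in range(4)])
ax=(t[0]+t[1]-t[2]-t[3])[:2];ax/=np.hypot(*ax);print('free',np.mean(t,0)[:2]-.04*ax,ax,np.arctan2(ax[1],ax[0]))
f=np.load('top.npz')
for x,y in((217,181),(170,181),(120,181)):print('console',P(x,y,None,380,185))
print(P(217,181,.056,380,185))
for n,(x,y) in dict(ringtop=(320,355),plate=(365,355),hub=(351,190),grip=(182,269)).items():print(n,P(x,y,None))
```

```text
hub [ 0.6166 -0.0196  0.052 ] grip [0.5753 0.0659 0.097 ] 0.0949143062828225 ring [ 0.5353 -0.0251  0.042 ] 0.08146987024177317
lug [ 0.5265 -0.1126  0.034 ] [ 0.5126 -0.13    0.034 ] 0.12949846861488662 0.15166344189665862
unit [ 0.6179 -0.0193] 0.024061239092152412 resid [[-1.2094 -2.5128]
 [-2.0775  2.0589]
 [ 2.2534  2.6903]
 [ 1.0335 -2.2363]]
grip 0.0952902599736 ang -1.1310031377724108
grip 0.0949143062828225 ang -1.1447153517361375
lugi 0.13060099942851844 ang 0.7717963454448081
lugi 0.12949846861488665 ang 0.7778817720983175
lugo 0.15275472562377554 ang 0.7862610403303628
lugo 0.15166344189665862 ang 0.791561934089127
ring 0.08281923505169363 ang 0.045896062136380006
ring 0.08146987024177318 ang 0.04412757405284114
tray [[0.5886 0.4035 0.03  ]
 [0.5953 0.275  0.03  ]
 [0.3993 0.2644 0.03  ]
 [0.3926 0.3939 0.03  ]] [0.4939 0.3342 0.03  ] [np.float64(0.19616793583927614), np.float64(0.12868986212164374), np.float64(0.19630224851010106), np.float64(0.12961559716439267)]
free [0.454  0.3321] [0.9987 0.0514] 0.05140604010402634
console [ 0.4928 -0.3529  0.0765]
console [ 0.4938 -0.3346  0.0634]
console [ 0.4949 -0.3158  0.0456]
[ 0.4934 -0.3598  0.056 ]
ringtop [ 0.536  -0.0025  0.0398]
plate [ 0.5365 -0.0262  0.0231]
hub [ 0.617  -0.0198  0.0489]
grip [0.5754 0.0659 0.0958]
```

All points agree with the given sizes: grip radius 95 mm, lug 129.5 and 152 mm, tray 196x129. I roll the tool first, so its closing line is about world x, clear of the lever post.

Add to h.py:
```python
def to(x,y,z):
    from scipy.spatial.transform import Rotation as Ro
    o=status.get_obs(); R=Ro.from_quat(o['tool_rot']).as_matrix()
    print('pos',o['position'].round(4),'psi',np.degrees(np.arctan2(R[1,1],R[0,1])).round(1),'q',o['q'].round(2),'t',o['time'],'tool delta',(R.T@(np.array([x,y,z])-o['position'])).round(4))
```

```text
(no output)
```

{"api": "arm_command", "payload": {"deltas": [0.6,0,0,0,0.18,0.6,0,0,0,0.18,0.6,0,0,0,0.18,0.6,0,0,0,0.18,0.6,0,0,0,0.18,0.6,0,0,0,0.18,0.6,0,0,0,0.18,0.6,0,0,0,0]}}

```text
time: 1.1
position: [0.2765, 0.5601, 0.2221]
tool_rot: [0.757, 0.654, -0.001, 0.0]
ft_force: [0.3, -0.2, 0.5]
grip_width: 0.0696
grip_force: 0.0
```

```bash
python3 -c "
from h import *
to(.5355,-.0255,.12)"
```

```text
pos [0.2765 0.5601 0.2221] psi -8.4 q [ 0.93  0.53  1.43 -0.    1.18  1.08] t 1.1 tool delta [-0.5416  0.3414  0.1024]
```

{"api": "arm_command", "payload": {"deltas": [0.6,-0.045,0.0285,0,0,0.6,-0.045,0.0285,0,0,0.6,-0.045,0.0285,0,0,0.6,-0.045,0.0285,0,0,0.6,-0.045,0.0285,0,0,0.6,-0.045,0.0285,0,0,0.6,-0.045,0.0285,0,0,0.6,-0.045,0.0285,0,0,0.6,-0.045,0.0285,0,0,0.6,-0.045,0.0285,0.03,0,0.6,-0.045,0.0285,0.03,0,0.6,-0.045,0.0285,0.04,0]}}

```text
time: 2.6
position: [0.5355, -0.0232, 0.1247]
tool_rot: [0.756, 0.654, 0.001, 0.001]
ft_force: [0.4, 0.6, 0.9]
grip_width: 0.0697
grip_force: 0.0
```

```bash
python3 -c "
from h import *
to(.5355,-.0255,.03)
im,d=snap('top'); cv2.imwrite('pics/a.png',cv2.resize(im[130:250,230:390,::-1],(800,600),interpolation=cv2.INTER_CUBIC))"
```

```text
pos [ 0.5355 -0.0232  0.1247] psi -8.3 q [-0.25  0.55  1.75  0.    0.84 -0.11] t 2.6 tool delta [-0.0023  0.0001  0.0947]
```

{"api": "arm_command", "payload": {"deltas": [0.6,-0.001,0,0.03,0,0.6,0,0,0.03,0,0.6,0,0,0.02,0,0.6,0,0,0.012,0,0.6,0,0,0,0]}}

```text
time: 3.28
position: [0.5335, -0.0219, 0.0325]
tool_rot: [0.757, 0.653, -0.0, -0.001]
ft_force: [-0.4, 0.6, -0.3]
grip_width: 0.0698
grip_force: 0.0
```

```bash
python3 -c "
from h import *
to(.5355,-.0255,.0265)
im,d=snap('side'); cv2.imwrite('pics/b.png',cv2.resize(im[130:250,200:360,::-1],(800,600),interpolation=cv2.INTER_CUBIC))"
```

```text
pos [ 0.5335 -0.0219  0.0325] psi -8.4 q [-0.25  0.71  1.8   0.    0.64 -0.1 ] t 3.275 tool delta [-0.0033  0.0025  0.0059]
```

View pics/b.png

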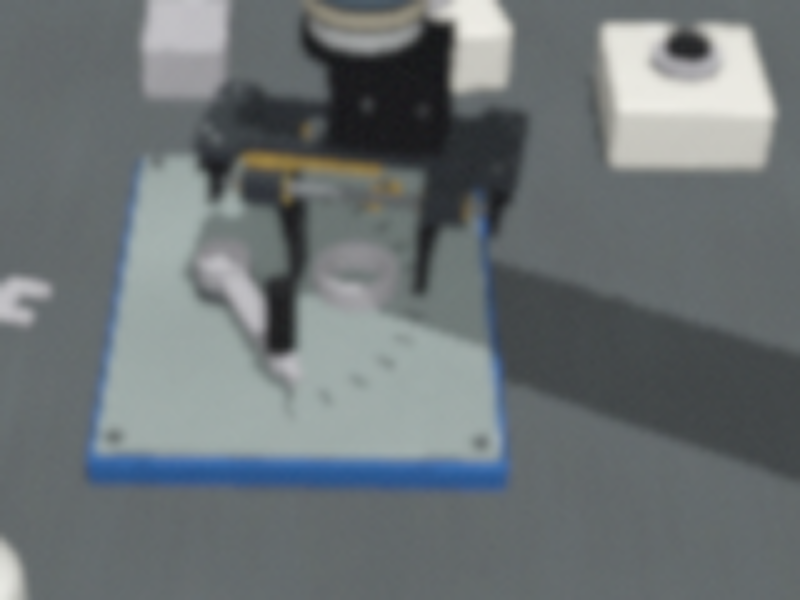

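The fingers at (297,275) and (420,290) straddle the ring at (355,275). I go down and close.

{"api": "arm_command", "payload": {"deltas": [0.6,-0.003,0.002,0.005,0,0.6,0,0,0,0,-0.2,0,0,0,0,-0.2,0,0,0,0,-0.2,0,0,0,0,-0.2,0,0,0,0], "newtons": 25}}

```text
time: 4.08
position: [0.5355, -0.0254, 0.0282]
tool_rot: [0.757, 0.653, 0.0, 0.0]
ft_force: [0.2, 0.1, 1.6]
grip_width: 0.0512
grip_force: 25.0
```

Gripped at 51 mm. I lift and carry it to the tray.

{"api": "arm_command", "payload": {"deltas": [-0.2,0,0,-0.02,0,-0.2,0,0,-0.04,0,-0.2,0,0,-0.05,0,-0.2,0,0,-0.04,0,-0.2,0.03,-0.01,0,0,-0.2,0.045,-0.015,0,0,-0.2,0.045,-0.02,0,0,-0.2,0.05,-0.02,0,0,-0.2,0.05,-0.02,0,0,-0.2,0.05,-0.02,0,0,-0.2,0.04,-0.015,0,0,-0.2,0.02,-0.01,0,0]}}

```text
time: 5.58
position: [0.4544, 0.3223, 0.1777]
tool_rot: [0.757, 0.654, -0.0, -0.0]
ft_force: [-0.1, -0.4, -1.2]
grip_width: 0.0513
grip_force: 25.0
```

```bash
python3 -c "
from h import *
to(.454,.332,.04); print(status.get_obs()['grip_width'])"
```

```text
pos [0.4544 0.3223 0.1777] psi -8.3 q [0.42 0.49 1.65 0.   1.   0.56] t 5.575 tool delta [ 0.0095 -0.0017  0.1377]
0.051324928726224094
```

{"api": "arm_command", "payload": {"deltas": [-0.2,0.006,-0.002,0.03,0,-0.2,0.002,0,0.05,0,-0.2,0,0,0.045,0,-0.2,0,0,0.025,0,-0.2,0,0,0.01,0,-0.2,0,0,0,0]}}

```text
time: 6.32
position: [0.4546, 0.3283, 0.0177]
tool_rot: [0.757, 0.653, -0.0, -0.0]
ft_force: [-0.6, 0.3, -0.6]
grip_width: 0.0512
grip_force: 25.0
```

{"api": "arm_command", "payload": {"deltas": [-0.2,0.003,0,0.004,0,-0.2,0,0,0.003,0,-0.2,0,0,0.002,0,-0.2,0,0,0,0,-0.2,0,0,0,0]}}

```text
time: 6.95
position: [0.4553, 0.3313, 0.0092]
tool_rot: [0.757, 0.653, 0.0, 0.0]
ft_force: [1.0, -0.7, -1.4]
grip_width: 0.0507
grip_force: 25.0
```

{"api": "arm_command", "payload": {"deltas": [-0.2,0,0,0.001,0,-0.2,0,0,0,0,0.43,0,0,0,0,0.43,0,0,0,0,0.43,0,0,0,0,0.43,0,0,-0.02,0,0.43,0,0,-0.05,0,0.43,0,0,-0.06,0,0.43,0,0,-0.06,0,0.43,0,0,0,0]}}

```text
time: 8.2
position: [0.4585, 0.333, 0.2034]
tool_rot: [0.757, 0.653, 0.006, 0.002]
ft_force: [0.6, 0.9, -0.5]
grip_width: 0.0628
grip_force: 0.0
```

```bash
python3 -c "
from h import *
to(.55,.13,.15)
im,d=snap('side'); cv2.imwrite('pics/c.png',cv2.resize(im[220:340,200:360,::-1],(800,600),interpolation=cv2.INTER_CUBIC))
for u,v in((285,281),):print(w('side',u,v,.022))"
```

```text
pos [0.4585 0.333  0.2034] psi -8.5 q [0.43 0.47 1.61 0.   1.05 0.58] t 8.2 tool delta [-0.1877  0.1199  0.0534]
[0.49392097 0.33731649 0.022     ]
```

View pics/c.png

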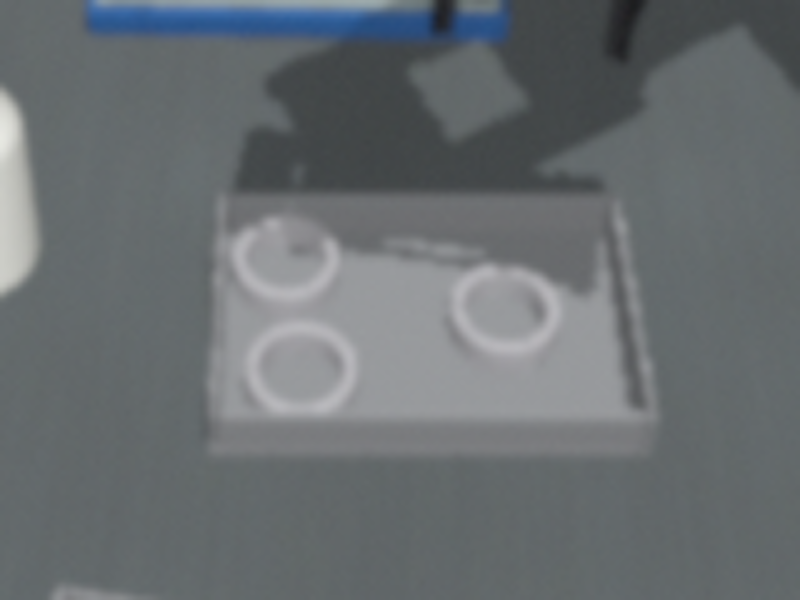

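The ring lies flat at (507,310) in the free half, and the stored rings are undisturbed. Next I grip the lever post.

{"api": "arm_command", "payload": {"deltas": [0.4,0,0,0,-0.16,0.4,0,0,0,-0.16,0.4,-0.047,0.0115,0,0,0.4,-0.047,0.0115,0,0,0.4,-0.047,0.0115,0,0,0.4,-0.047,0.0115,0,0,0.4,-0.047,0.0115,0.02,0,0.4,-0.047,0.0115,0.03,0,0.4,0,0,0,0]}}

```text
time: 9.38
position: [0.5699, 0.0623, 0.1437]
tool_rot: [0.646, 0.764, -0.002, -0.003]
ft_force: [0.4, 0.9, -0.3]
grip_width: 0.0605
grip_force: 0.0
```

```bash
python3 -c "
from h import *
to(.5753,.0659,.057)"
```

```text
pos [0.5699 0.0623 0.1437] psi 9.6 q [-0.09  0.56  1.63 -0.    0.95 -0.25] t 9.375 tool delta [0.0026 0.0066 0.0867]
```

{"api": "arm_command", "payload": {"deltas": [0.4,0.0025,0.006,0.02,0,0.4,0,0,0.03,0,0.4,0,0,0.025,0,0.4,0,0,0.01,0,0.4,0,0,0,0,-1,0,0,0,0,-1,0,0,0,0,-1,0,0,0,0,-1,0,0,0,0,-1,0,0,0,0], "newtons": 20}}

```text
time: 10.62
position: [0.5772, 0.0687, 0.0632]
tool_rot: [0.644, 0.765, 0.0, 0.0]
ft_force: [-1.3, 0.5, 0.4]
grip_width: 0.0194
grip_force: 20.1
```

Run:
```python
from h import *
to(.5753,.0659,.057)
# arc plan: 16 rows of roll, chord in tool frame is constant
c=np.array([.617,-.0195]); p=status.get_obs()['position'][:2]
r=p-c; th=np.arctan2(r[1],r[0]); t=np.arctan2(-.7225,-.691)%(2*np.pi); print('radius',np.hypot(*r),'angle',th,'target',t,'turn',t-th)
n=16; a=(t-th)/n
q1=c+np.array([[np.cos(a),-np.sin(a)],[np.sin(a),np.cos(a)]])@r; d=q1-p
from scipy.spatial.transform import Rotation as Ro
R=Ro.from_quat(status.get_obs()['tool_rot']).as_matrix(); print('row',R.T@np.r_[d,0],'roll',-a)
```

```text
pos [0.5772 0.0687 0.0632] psi 9.8 q [-0.07  0.69  1.67 -0.    0.78 -0.25] t 10.625 tool delta [-0.0024 -0.0023  0.0062]
radius 0.09676603096902942 angle 1.9950880971230833 target 3.949272236852761 turn 1.9541841397296777
row [-3.64280366e-03 -1.12355338e-02 -7.51617916e-06] roll -0.12213650873310486
```

{"api": "arm_command", "payload": {"deltas": [-1,-0.0036,-0.0112,0,-0.122,-1,-0.0036,-0.0112,0,-0.122,-1,-0.0036,-0.0112,0,-0.122,-1,-0.0036,-0.0112,0,-0.122,-1,-0.0036,-0.0112,0,-0.122,-1,-0.0036,-0.0112,0,-0.122,-1,0,0,0,0]}}

```text
time: 11.5
position: [0.5297, 0.0185, 0.0632]
tool_rot: [0.328, 0.945, -0.0, 0.002]
ft_force: [1.8, -3.5, -1.7]
grip_width: 0.0197
grip_force: 20.0
```

```bash
cat > arc.py <<'E'
from h import *
c=np.array([.617,-.0195]); o=status.get_obs(); p=o['position'][:2]; r=p-c
print('radius',np.hypot(*r),'angle',np.arctan2(r[1],r[0])%(2*np.pi),'target 3.949')
g=c+.0955*np.array([-.691,-.7225]); to(*g,.063); print(o['ft_force'])
E
python3 arc.py
```

```text
radius 0.09523371560863887 angle 2.7313070510272928 target 3.949
pos [0.5297 0.0185 0.0632] psi 51.7 q [-0.18  0.65  1.8  -0.    0.69 -1.08] t 11.5 tool delta [-0.0831 -0.0707  0.0004]
[ 1.80147154 -3.50458584 -1.74741836]
```

Going well at radius 95 mm. I carry on with 8 more rows.

{"api": "arm_command", "payload": {"deltas": [-1,-0.0036,-0.0112,0,-0.122,-1,-0.0036,-0.0112,0,-0.122,-1,-0.0036,-0.0112,0,-0.122,-1,-0.0036,-0.0112,0,-0.122,-1,-0.0036,-0.0112,0,-0.122,-1,-0.0036,-0.0112,0,-0.122,-1,-0.0036,-0.0112,0,-0.122,-1,-0.0036,-0.0112,0,-0.122,-1,0,0,0,0]}}

```text
time: 12.62
position: [0.5382, -0.0708, 0.0632]
tool_rot: [-0.152, 0.988, -0.001, 0.003]
ft_force: [6.6, 0.9, -3.9]
grip_width: 0.0192
grip_force: 20.0
```

```bash
python3 arc.py
```

```text
radius 0.09406129100256155 angle 3.7187895495828296 target 3.949
pos [ 0.5382 -0.0708  0.0632] psi 107.5 q [-0.34  0.66  1.77  0.    0.71 -2.22] t 12.625 tool delta [-0.0069 -0.0207  0.0003]
[ 6.6024041   0.93382155 -3.90882128]
```

{"api": "arm_command", "payload": {"deltas": [-1,-0.003,-0.01,0,-0.1,-1,-0.003,-0.009,0,0,-1,0,0,0,0,-1,0,0,0,0]}}

```text
time: 13.12
position: [0.5482, -0.0845, 0.0632]
tool_rot: [-0.202, 0.979, 0.001, 0.001]
ft_force: [4.1, 3.7, -0.5]
grip_width: 0.0193
grip_force: 20.0
```

```bash
python3 arc.py
```

```text
radius 0.09461727209054893 angle 3.8985375088657284 target 3.949
pos [ 0.5482 -0.0845  0.0632] psi 113.3 q [-0.36  0.67  1.74  0.    0.73 -2.34] t 13.125 tool delta [-0.001  -0.0048  0.0002]
[ 4.13240311  3.71484632 -0.47722299]
```

{"api": "arm_command", "payload": {"deltas": [-1,-0.001,-0.004,0,0,-1,0,0,0,0,0.2,0,0,0,0,0.2,0,0,0,0,0.2,0,0,0,0,0.2,0,0,0,0,0.2,0,0,-0.03,0,0.2,0,0,-0.05,0,0.2,0,0,-0.03,0,0.2,0,0.05,0,0,0.2,0,0.05,0,0,0.2,0,0.05,0,0]}}

```text
time: 14.62
position: [0.489, 0.0492, 0.1732]
tool_rot: [-0.202, 0.979, -0.0, 0.0]
ft_force: [-0.2, 0.8, -0.2]
grip_width: 0.0523
grip_force: 0.0
```

Run:
```python
from h import *
to(.5515,-.0885,.17)
im,d=snap('top'); cv2.imwrite('pics/d.png',cv2.resize(im[145:240,240:360,::-1],(720,570),interpolation=cv2.INTER_CUBIC))
```

```text
pos [0.489  0.0492 0.1732] psi 113.4 q [-0.13  0.42  1.81  0.    0.9  -2.11] t 14.625 tool delta [-0.0028 -0.1512  0.0032]
```

View pics/d.png

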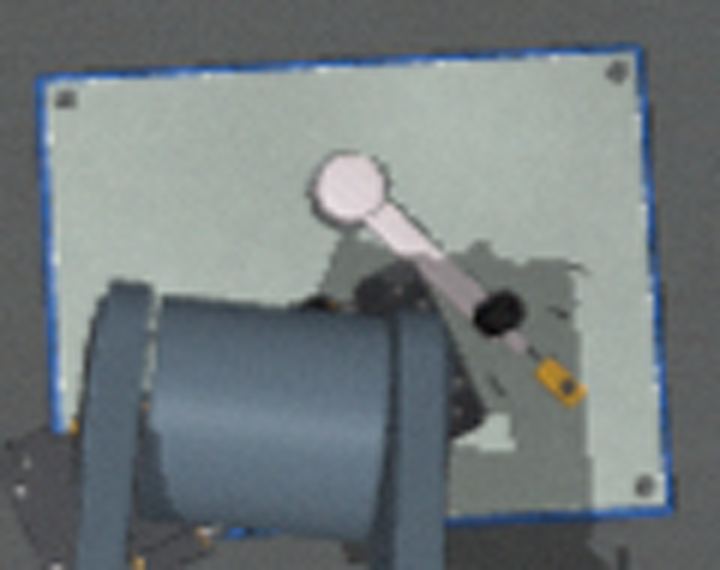

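The lever now points nearly at the lug: hub (350,188), post (500,313), lug about (561,382). I measure the remaining angle.

```bash
cat > ang.py <<'E'
from h import *
def meas(cam,lo_y=(15,120,100)):
    f=np.load(f'{cam}.npz'); im=f['im']; big=im
    hsv=cv2.cvtColor(im,cv2.COLOR_RGB2HSV)
    K,T=f['K'],f['T']
    def pix(p):
        q=(T@np.r_[p,1])[:3]; q=K@[q[0],-q[1],-q[2]]; return q[:2]/q[2]
    def cen(mask,p,r):
        u,v=pix(p); m=np.zeros(mask.shape,np.uint8); cv2.circle(m,(int(round(u)),int(round(v))),r,255,-1)
        pts=cv2.findNonZero(cv2.bitwise_and(mask,m)); h=cv2.convexHull(pts); M=cv2.moments(h); return M['m10']/M['m00'],M['m01']/M['m00'],len(pts)
    yl=cv2.inRange(hsv,lo_y,(35,255,255)); 
    y=cen(yl,[.5196,-.1213,.034],10)
    return y
y=meas('top'); L=w('top',*y[:2],.034); print('lug',y,L)
f=np.load('top.npz');im=f['im'];g=im.max(2)
# post: dark; print local patch around (240+500/6,145+313/6)
u0,v0=int(240+500/6),int(145+313/6)
print(g[v0-6:v0+8,u0-8:u0+9])
E
python3 ang.py
```

```text
lug (332.72327044025155, 208.27672955974842, 29) [ 0.5197481  -0.12124283  0.034     ]
[[141 143 136 129 102 114 116 113 115 112 117 116 115 115 113 111 113]
 [146 142 141 144 135 111 114 115 115 111 115 114 113 115 113 112 115]
 [143 139 142 141 141 123  96  92  76  67  94 114 113 116 117 114 114]
 [144 144 142 140 141 130  74  44  33  33  45  79 116 115 116 116 112]
 [124 144 147 139 108  65  42  24  29  31  25  48  91 115 114 115 117]
 [111 126 147 129  55  25  21  25  32  25  23  38  78 114 115 113  96]
 [112 110 121 124  29  19  27  35  30  35  30  34  72 115 114 111 109]
 [115 113 108  92  18  25  28  31  35  34  31  51  94 116 111 112 112]
 [115 110 109  97  52  20  17  26  28  28  43  76 113 109 112 111 111]
 [ 94 116 113 114  95  53  25  16  41  94 127 116 111 113 116 114 111]
 [ 82 112 117 115 111  99  87 109 102 129 142 138 121 114 113 116 113]
 [ 65  92 114 115 113 113 112 114 110 118 138 142 128 104 116 113 117]
 [ 62  90 115 111 113 114 116 116 111 109 117 131 113  74 101 114 110]
 [ 62  64  92 111 112 113 111 112 114 112 116 111 112  97  82 105 117]]
```

Run:
```python
from h import *
im=np.load('top.npz')['im'];m=im.min(2)[160:195,285:315]
_,b=cv2.threshold(m,195,255,0);n,l,s,c=cv2.connectedComponentsWithStats(b);i=1+s[1:,4].argmax();print(s[i])
cs,_=cv2.findContours((l==i).astype(np.uint8)[:19],0,1)
# local patch for nose, hub circle by Hough on enlargement
g=cv2.resize(cv2.cvtColor(im[160:192,280:320],cv2.COLOR_RGB2GRAY),None,fx=8,fy=8,interpolation=cv2.INTER_CUBIC)
h=cv2.HoughCircles(g,cv2.HOUGH_GRADIENT,1,50,param1=80,param2=15,minRadius=36,maxRadius=60);print(h)
hu=280+(h[0,0,0]+.5)/8-.5,160+(h[0,0,1]+.5)/8-.5
H=w('top',*hu,.052);print('hub',H)
L=np.array([.51975,-.12124])
for H in(H[:2],np.array([.6166,-.0196]),np.array([.6179,-.0193])):
  a=lambda p:np.arctan2(*(p[:2]-H)[::-1])%(2*np.pi)
  for n,p in(('post',w('top',323.3,196.9,.097)),('nose',w('top',325.7,202,.047)),('lug',L)):print(n,p,np.hypot(*(p[:2]-H)),a(p))
```

```text
[  9  11  19  17 113]
[[[147.5 129.5  42.5]]]
hub [ 0.61807708 -0.01936082  0.052     ]
post [ 0.54982    -0.08578996  0.097     ] 0.09524630809362832 3.9134197724853816
nose [ 0.5382453  -0.09916691  0.047     ] 0.11288101850380344 3.926829907035883
lug [ 0.51975 -0.12124] 0.14158948080061162 3.9447311562232024
post [ 0.54982    -0.08578996  0.097     ] 0.09402488712164583 3.9225534198399696
nose [ 0.5382453  -0.09916691  0.047     ] 0.11167073091627952 3.9346667097107773
lug [ 0.51975 -0.12124] 0.14039448742739152 3.951118332152748
post [ 0.54982    -0.08578996  0.097     ] 0.09516197444848905 3.9151756214324145
nose [ 0.5382453  -0.09916691  0.047     ] 0.11279891181138818 3.9283211258902453
lug [ 0.51975 -0.12124] 0.14151037453133955 3.9459300285391063
```

The lever is about 0.025 rad short, or 2.4 mm at the grip. I re-grip and nudge it.

{"api": "arm_command", "payload": {"deltas": [0.2,0,-0.05,0,0,0.2,0,-0.05,0,0,0.2,-0.002,-0.048,0,0,0.2,0,0,0.03,0,0.2,0,0,0.04,0,0.2,0,0,0.035,0,0.2,0,0,0,0]}}

```text
time: 15.55
position: [0.5481, -0.0863, 0.0657]
tool_rot: [-0.203, 0.979, 0.002, -0.003]
ft_force: [0.7, 0.6, 0.2]
grip_width: 0.0524
grip_force: 0.0
```

```bash
python3 -c "
from h import *
to(.5498,-.0858,.063)"
```

```text
pos [ 0.5481 -0.0863  0.0657] psi 113.4 q [-0.36  0.67  1.73 -0.    0.75 -2.34] t 15.55 tool delta [-0.0018 -0.0002  0.0027]
```

{"api": "arm_command", "payload": {"deltas": [-1,0,0,0,0,-1,0,0,0,0,-1,0,0,0,0,-1,0,0,0,0]}}

```text
time: 16.05
position: [0.5508, -0.0867, 0.0688]
tool_rot: [-0.203, 0.979, -0.0, 0.001]
ft_force: [1.4, 3.3, 1.3]
grip_width: 0.0202
grip_force: 1.8
```

{"api": "arm_command", "payload": {"deltas": [-1,-0.001,-0.003,0,0,-1,0,0,0,0,-1,0,0,0,0]}}

```text
time: 16.42
position: [0.5523, -0.0881, 0.0688]
tool_rot: [-0.204, 0.979, 0.001, -0.0]
ft_force: [-0.4, 3.5, 6.6]
grip_width: 0.0189
grip_force: 20.0
```

{"api": "arm_command", "payload": {"deltas": [0,0,0,0,0,0,0,0,0,0,0,0,0,0,0,0,0,0,0,0,0,0,0,-0.03,0,0,0,0,-0.05,0,0,0,0,-0.02,0,-1,0.032,-0.044,0,0,-1,0.032,-0.044,0,0,-1,0.032,-0.044,0,0,-1,0.032,-0.044,0,0,-1,0.032,-0.044,0,0]}}

```text
time: 17.92
position: [0.4926, -0.3563, 0.1679]
tool_rot: [-0.203, 0.979, 0.0, 0.0]
ft_force: [0.8, -1.4, 0.7]
grip_width: 0.0032
grip_force: 0.0
```

Run:
```python
from h import *
to(.493,-.356,.10)
im,d=snap('top'); cv2.imwrite('pics/e.png',cv2.resize(im[145:240,240:360,::-1],(720,570),interpolation=cv2.INTER_CUBIC))
```

```text
pos [ 0.4926 -0.3563  0.1679] psi 113.4 q [-0.81  0.57  1.53  0.    1.04 -2.79] t 17.925 tool delta [-0.0005  0.0001  0.0679]
```

View pics/e.png

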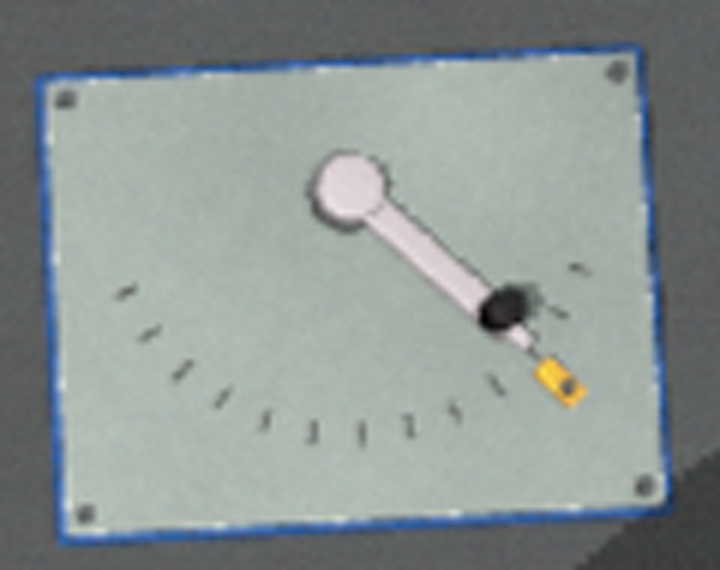

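The lever (nose tip at about (531,346)) looks in line with the lug (541,369)–(577,396). I check it numerically with arm, nose and lug masks.

Run:
```python
from h import *
from ang import meas
im=np.load('top.npz')['im'].astype(int)
# steel pinkish: r>g, on greenish plate g>=r
s=(im[:,:,0]-im[:,:,1]>2)&(im.min(2)>130)
P=[]
for v in range(165,212):
  for u in range(288,336):
    if s[v,u]: P.append(w('top',u,v,.047))
P=np.array(P)[:,:2]
y=meas('top');L=w('top',*y[:2],.034)[:2]
for c in([.6166,-.0196],[.6180,-.01935]):
  c=np.array(c);d=P-c;r=np.hypot(*d.T);a=np.arctan2(d[:,1],d[:,0])%(2*np.pi)
  k=abs(a-3.95)<.3;m=k&(r>.03)&(r<.083);n=k&(r>.106)&(r<.119)
  l=L-c;print('arm',a[m].mean(),m.sum(),'nose',a[n].mean(),n.sum(),'lug',np.arctan2(l[1],l[0])%(2*np.pi))
  (vx,vy,x0,y0)=cv2.fitLine(P[m|n].astype(np.float32),2,0,0,0).ravel();
  print(' line dir',np.arctan2(vy,vx)%np.pi+np.pi,'lug offset from line mm',1e3*((L-[x0,y0])@[-vy,vx]),'hub offset',1e3*((c-[x0,y0])@[-vy,vx]))
```

```text
lug (332.62666666666667, 208.09333333333333, 29) [ 0.52030361 -0.12097626  0.034     ]
[[216 213 213 207 187 146 175 175 174 175 177 174 173 173 172 171 171]
 [221 217 213 217 214 176 141 173 159 119 119 131 131 131 146 171 171]
 [224 219 219 217 214 213 174  95  85  58  56  69  95 116 137 173 174]
 [188 221 222 219 216 195 107  45  43  43  44  40  72 119 117 147 173]
 [163 186 226 221 198 103  44  48  45  46  47  42  64 103 116 134 173]
 [172 162 181 215 160  34  36  55  54  49  41  40  58 103 134 162 144]
 [174 168 161 160 150  18  27  52  60  49  47  43  70 110 134 171 165]
 [173 173 169 159 119   9  18  39  51  52  46  41 107 159 164 172 170]
 [177 173 174 170 150  72  23  25  27  52 135 184 129 173 172 173 171]
 [173 174 172 176 175 151 109  92 117 153 214 221 201 141 145 174 171]
 [172 176 177 176 173 171 159 135 135 159 195 225 217 182 135 174 172]
 [173 173 173 172 174 175 173 168 166 168 163 183 208 153 167 174 175]
 [177 176 174 174 174 175 173 175 173 173 172 168 154 112 157 174 170]
 [176 174 177 172 173 172 174 174 175 175 171 173 169 150 127 158 175]]
arm 3.9803454942077074 98 nose 3.9714951820143938 10 lug 3.952683551594461
 line dir 3.959127 lug offset from line mm 1.9873581206805648 hub offset 1.0864653212664694
arm 3.962683275168124 100 nose 3.963746579619431 10 lug 3.946704380259022
 line dir 3.9616907 lug offset from line mm 2.155584755750996 hub offset 0.043068512427573626
```

Depth gives an independent check, with no bias from visible side faces.

Run:
```python
from h import *
snap('side')
def cloud(cam):
    f=np.load(f'{cam}.npz');d=f['d'];v,u=np.mgrid[:384,:512];r=np.linalg.inv(f['K'])@np.stack([u.ravel(),v.ravel(),np.ones(u.size)])
    p=np.stack([r[0],-r[1],-r[2]])*d.ravel();Ti=np.linalg.inv(f['T']);return (Ti[:3,:3]@p).T+Ti[:3,3],f['im'].reshape(-1,3).astype(int)
for cam in('top','side'):
    X,C=cloud(cam);ins=(X[:,0]>.46)&(X[:,0]<.68)&(X[:,1]>-.16)&(X[:,1]<.12)
    z0=np.median(X[ins,2]);h=X[:,2]-z0+.024;print(cam,'plate z',z0)
    for c in((.6166,-.0196),(.618,-.01935)):
        d=X[:,:2]-c;r=np.hypot(*d.T);a=np.arctan2(d[:,1],d[:,0])%(2*np.pi)
        k=ins&(abs(a-3.95)<.25)
        arm=k&(r>.03)&(r<.083)&(h>.038)&(h<.052); nose=k&(r>.106)&(r<.12)&(h>.035); lug=k&(r>.127)&(r<.158)&(h>.029)
        yl=k&(r>.12)&(r<.165)&(C[:,0]-C[:,2]>70)
        hub=ins&(r<.03)&(h>.048)
        for n,m in(('arm',arm),('nose',nose),('lug',lug),('yellow',yl)):print(n,m.sum(),a[m].mean().round(4),r[m].mean().round(4),h[m].mean().round(4))
        print('hub',hub.sum(),X[hub].mean(0).round(4))
```

```text
top plate z 0.024324575382570934
arm 93 3.9847 0.0561 0.0465
nose 11 3.9741 0.1111 0.0449
lug 37 3.9603 0.1428 0.0344
yellow 33 3.9506 0.1402 0.0323
hub 99 [ 0.6178 -0.0213  0.0523]
arm 97 3.9714 0.0562 0.0465
nose 11 3.9664 0.1123 0.0449
lug 37 3.9543 0.1439 0.0344
yellow 33 3.9447 0.1414 0.0323
hub 98 [ 0.618  -0.0212  0.0523]
side plate z 0.023501163936389347
arm 71 3.9269 0.0567 0.0456
nose 8 3.9645 0.1107 0.0433
lug 18 3.9419 0.1386 0.0335
yellow 12 3.9263 0.1309 0.0325
hub 65 [ 0.6191 -0.0158  0.0508]
arm 69 3.9077 0.0563 0.0455
nose 8 3.9568 0.1119 0.0433
lug 19 3.9377 0.1391 0.0334
yellow 12 3.9201 0.132 0.0325
hub 65 [ 0.6191 -0.0158  0.0508]
```

Nose minus lug is consistently about +0.014 rad, a 1.4 mm overshoot. I make one fine correction with the gripper.

{"api": "arm_command", "payload": {"deltas": [0,-0.032,0.044,0,0,0,-0.032,0.044,0,0,0,-0.032,0.044,0,0,0,-0.032,0.044,0,0,0,-0.032,0.044,0,0,0,0,0,0.02,0,0,0,0,0,0]}}

```text
time: 18.9
position: [0.5511, -0.0872, 0.1469]
tool_rot: [-0.204, 0.979, 0.001, -0.002]
ft_force: [-0.6, 0.3, -0.3]
grip_width: 0.0429
grip_force: 0.0
```

```bash
python3 -c "
from h import *
to(.5516,-.0874,.068)"
```

```text
pos [ 0.5511 -0.0872  0.1469] psi 113.6 q [-0.36  0.54  1.67  0.    0.93 -2.34] t 18.9 tool delta [-0.0006 -0.0006  0.0789]
```

{"api": "arm_command", "payload": {"deltas": [0,0,0,0.03,0,0,0,0,0.03,0,0,0,0,0.019,0,0,0,0,0,0,0,0,0,0,0]}}

```text
time: 19.52
position: [0.5531, -0.0898, 0.0699]
tool_rot: [-0.203, 0.979, -0.0, 0.001]
ft_force: [-1.1, -0.5, 0.4]
grip_width: 0.0432
grip_force: 0.0
```

{"api": "arm_command", "payload": {"deltas": [-1,0,0,0,0,-1,0,0,0,0,-1,0,0,0,0,-1,0,0,0,0,-1,0,0,0,0]}}

```text
time: 20.15
position: [0.5527, -0.0888, 0.0694]
tool_rot: [-0.203, 0.979, 0.0, 0.0]
ft_force: [-0.4, 2.5, 5.3]
grip_width: 0.0193
grip_force: 20.0
```

{"api": "arm_command", "payload": {"deltas": [-1,0.001,0.003,0,0,-1,0,0,0,0,-1,0,0,0,0,-1,0,0,0,0]}}

```text
time: 20.65
position: [0.5516, -0.0876, 0.0694]
tool_rot: [-0.203, 0.979, -0.001, 0.001]
ft_force: [3.1, -3.6, 4.0]
grip_width: 0.0195
grip_force: 20.0
```

{"api": "arm_command", "payload": {"deltas": [0,0,0,0,0,0,0,0,0,0,0,0,0,0,0,0,0,0,0,0,0,0,0,-0.03,0,0,0,0,-0.05,0,0,0,0,-0.02,0,-1,0.032,-0.044,0,0,-1,0.032,-0.044,0,0,-1,0.032,-0.044,0,0,-1,0.032,-0.044,0,0,-1,0.032,-0.044,0,0]}}

```text
time: 22.15
position: [0.4904, -0.3534, 0.1688]
tool_rot: [-0.203, 0.979, 0.0, -0.0]
ft_force: [1.0, -0.1, 0.0]
grip_width: 0.0036
grip_force: 0.0
```

Run:
```python
from h import *
to(.493,-.356,.09)
snap('side');snap('top')
def cloud(cam):
    f=np.load(f'{cam}.npz');d=f['d'];v,u=np.mgrid[:384,:512];r=np.linalg.inv(f['K'])@np.stack([u.ravel(),v.ravel(),np.ones(u.size)])
    p=np.stack([r[0],-r[1],-r[2]])*d.ravel();Ti=np.linalg.inv(f['T']);return (Ti[:3,:3]@p).T+Ti[:3,3],f['im'].reshape(-1,3).astype(int)
for cam in('top','side'):
    X,C=cloud(cam);ins=(X[:,0]>.46)&(X[:,0]<.68)&(X[:,1]>-.16)&(X[:,1]<.12);z0=np.median(X[ins,2]);h=X[:,2]-z0+.024
    d=X[:,:2]-(.6178,-.0195);r=np.hypot(*d.T);a=np.arctan2(d[:,1],d[:,0])%(2*np.pi);k=ins&(abs(a-3.95)<.25)
    for n,m in(('arm',(r>.03)&(r<.083)&(h>.038)&(h<.052)),('nose',(r>.106)&(r<.12)&(h>.035)),('lug',(r>.127)&(r<.158)&(h>.029))):print(cam,n,(m&k).sum(),a[m&k].mean().round(4))
im=np.load('top.npz')['im'].astype(int);s=(im[:,:,0]-im[:,:,1]>2)&(im.min(2)>130)
P=np.array([w('top',u,v,.047) for v in range(165,212) for u in range(288,336) if s[v,u]])[:,:2]-(.618,-.01935)
r=np.hypot(*P.T);a=np.arctan2(P[:,1],P[:,0])%(2*np.pi);k=abs(a-3.95)<.3
print('colour arm',a[k&(r>.03)&(r<.083)].mean(),'nose',a[k&(r>.106)&(r<.119)].mean(),'lug ~3.947-3.951')
```

```text
pos [ 0.4904 -0.3534  0.1688] psi 113.5 q [-0.81  0.56  1.54  0.    1.04 -2.79] t 22.15 tool delta [-0.0014 -0.0035  0.0788]
top arm 96 3.9702
top nose 13 3.9588
top lug 43 3.9437
side arm 69 3.9082
side nose 6 3.9318
side lug 21 3.9319
colour arm 3.94557639981014 nose 3.944351422411572 lug ~3.947-3.951
```

Nose 3.944 against lug 3.947 in colour, and equal in the side view, so the lever is in line. Now the button (top at about z 0.0765, shut fingers).

{"api": "arm_command", "payload": {"deltas": [-1,-0.002,-0.002,0,0,-1,0,0,0,0.15,-1,0,0,0,0.15,-1,0,0,0.04,0,-1,0,0,0.03,0,-1,0,0,0.01,0,-1,0,0,0,0]}}

```text
time: 23.12
position: [0.494, -0.352, 0.0887]
tool_rot: [-0.055, 0.998, 0.001, -0.0]
ft_force: [0.5, 0.4, 0.9]
grip_width: 0.0003
grip_force: 0.0
```

{"api": "arm_command", "payload": {"deltas": [-1,0,0,0.005,0,-1,0,0,0.003,0,-1,0,0,0.002,0,-1,0,0,0.001,0,-1,0,0,0,0]}}

```text
time: 23.75
position: [0.4937, -0.3533, 0.078]
tool_rot: [-0.055, 0.999, 0.0, -0.0]
ft_force: [0.1, 0.1, -0.3]
grip_width: 0.0003
grip_force: 0.0
```

Run:
```python
from h import *
to(.493,-.354,.07)
im,d=snap('side'); cv2.imwrite('pics/f.png',cv2.resize(im[90:180,250:370,::-1],(800,600),interpolation=cv2.INTER_CUBIC))
```

```text
pos [ 0.4937 -0.3533  0.078 ] psi 96.3 q [-0.81  0.69  1.59 -0.    0.86 -2.48] t 23.75 tool delta [ 0.0008 -0.0006  0.008 ]
```

View pics/f.png

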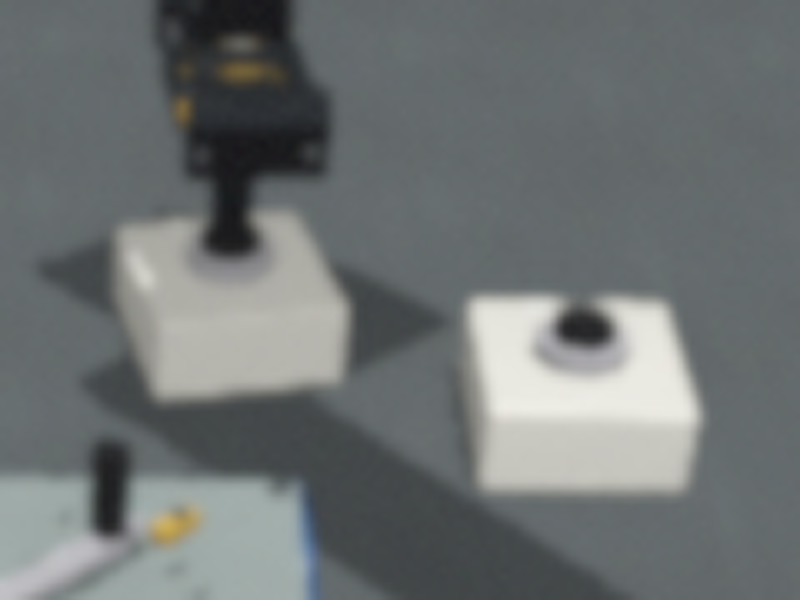

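The shut fingers at (235,230) stand on the middle of the button of the right-hand console. I press in small steps and watch the force.

{"api": "arm_command", "payload": {"deltas": [-1,0,0,0.002,0,-1,0,0,0.002,0,-1,0,0,0.002,0,-1,0,0,0,0,-1,0,0,0,0]}}

```text
time: 24.42
position: [0.4938, -0.3533, 0.0722]
tool_rot: [-0.055, 0.999, -0.0, -0.0]
ft_force: [-0.1, 0.2, 1.7]
grip_width: 0.0003
grip_force: 0.7
```

{"api": "arm_command", "payload": {"deltas": [-1,0,0,0.002,0,-1,0,0,0.001,0,-1,0,0,0,0,-1,0,0,0,0]}}

```text
time: 24.92
position: [0.4938, -0.3533, 0.0691]
tool_rot: [-0.055, 0.999, -0.0, -0.0]
ft_force: [-0.1, 1.1, 2.5]
grip_width: -0.0
grip_force: 1.6
```

{"api": "arm_command", "payload": {"deltas": [-1,0,0,0.002,0,-1,0,0,0.001,0,-1,0,0,0,0,-1,0,0,0,0]}}

```text
time: 25.42
position: [0.4938, -0.3533, 0.0664]
tool_rot: [-0.055, 0.999, -0.0, 0.0]
ft_force: [-1.1, 0.2, 6.1]
grip_width: 0.0005
grip_force: 3.1
```

{"api": "arm_command", "payload": {"deltas": [-1,0,0,0.002,0,-1,0,0,0,0,-1,0,0,0,0]}}

```text
time: 25.8
position: [0.4938, -0.3533, 0.0662]
tool_rot: [-0.055, 0.999, -0.0, 0.0]
ft_force: [-3.3, 3.2, 16.5]
grip_width: 0.0
grip_force: 8.2
```

Bottomed out: 16 N with no further travel. I let it up and retreat.

{"api": "arm_command", "payload": {"deltas": [-1,0,0,-0.005,0,-1,0,0,-0.01,0,-1,0,0,-0.03,0,-1,0,0,-0.05,0,-1,0,0,-0.05,0,-1,0,0,0,0,-1,0,0,0,0]}}

```text
time: 26.68
position: [0.4933, -0.3528, 0.2084]
tool_rot: [-0.055, 0.999, 0.0, -0.0]
ft_force: [-0.3, 0.3, -0.2]
grip_width: 0.0003
grip_force: 0.0
```

Run:
```python
from h import *
im,d=snap('top'); cv2.imwrite('pics/g.png',cv2.resize(im[:,:,::-1],(800,600),interpolation=cv2.INTER_CUBIC))
```

```text
(no output)
```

View pics/g.png

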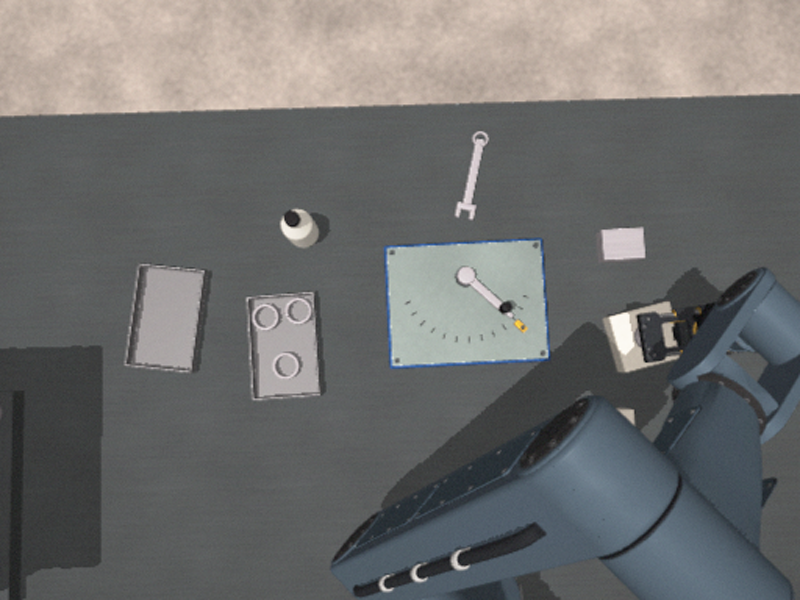

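The ring lies in the tray at (287,364), the lever (466,275)→(507,307) points at the lug (520,326), and the bystanders have not moved. Handing in.

```bash
python3 -c "
from rig import order
print(order.hand_in())"
```

```text
the job is handed in; nothing more can be done
None
```

I handed the job in at about 27 s of robot time: the ring lies flat in the tray beside the stored rings, the lever points at the index lug to within about 1°, and the button was pushed fully down and released. The gripper hid the button in the last picture, so I didn't see it come back up.

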